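Load the instrument's filter magazine in dot order

ROBOT

A 6-joint arm with a two-finger parallel gripper is mounted at the origin on the work surface. World frame = base frame: x ahead of the robot, y to its left, z up, the work surface at z = 0. Lengths are in mm, angles in rad, forces in N, time in s.
With the tool pointing down it reaches from about 300 to 875 mm from the base axis. Payload 6.4 kg.
Tool frame: the origin (TCP) lies at the very end of the fingers, on their centre line; the grasp point (between the pads) lies 19 mm behind it; z points along the fingers, y is the line along which they close (so a half turn about z gives the same grasp; the last joint's range is limited). The gripper opens to 85 mm and grips with 20 to 120 N. Pads are 22 mm wide; open, the fingers measure 114 mm over their backs; the gripper's body (76 mm by 85 mm) begins 54 mm behind the grasp point. The pads swing forward as they close: fully open they stand 13 mm farther back than shut.
Start: joints at [1.018, 0.181, 1.607, -0, 1.354, -0.206], TCP at [195.426, 540.786, 231.288] pointing down, gripper open.
Joint ranges: [-2.99, 2.99], [-0.89, 2.07], [0.3, 2.58], [-1.14, 4.28], [0, 2.63], [-3.12, 3.12]. Speed limits (rad/s): [2.57, 2.57, 3.01, 3.14, 3.14, 3.14].

INTERFACE

Orientations are given as [roll, pitch, yaw] about the fixed x, y, z axes, in that order (R = Rz(yaw) Ry(pitch) Rx(roll)).
In Python, from workcell import * gives the robot as it stands.
- The arm moves only by the tool drive_tool, never from a script. Its argument "increments" is one flat list of numbers, 4 for each row, row after row: the shift along the tool's x, y, z in mm, then the turn about the tool's z in degrees. A call has 1 to 5 rows; each row shifts and turns the commanded pose from where the row before left it, along the tool's axes as they then stand; what a row does not reach is not made up. A row lasts 1/8 s, in which the tool goes at most 62.5 mm and 10.7 degrees, less where a joint would pass 70% of its speed; a pose out of reach is approached as far as the arm can. A call is refused whole if a number of a shift passes 62.5 or a number of a turn 10.7, either way. A call with a gripper value outside its range is refused whole. "fingers" is the finger opening in mm, from 0 to 85.4, set as the call begins (left out, the last holds). The fingers move at their own pace and stop on an object; "newtons" is the grip in N (left out, the last holds). Time passes only in rows, so rows that do not move let the fingers close. It gives the time, the measured TCP pose, the force, the opening and the grip force at its end, in the units of the state.
- observe(): the state, without advancing time (a new reading comes with each control period).
- get_image(name): name is "side" or "top" or "wrist"; returns a dict with "image" (384x512x3 uint8, red, green, blue), "depth" (384x512 float32, mm along the optical axis (not along the pixel's ray), 0 where there is no reading), "intrinsics" (3x3 intrinsics, pixels), "k1" (the pictures are not rectified: a ray, as slopes to the right and down, at radius r is drawn at 1 + k1 r^2 times it, then the intrinsics apply), "rvec" (rotation vector, rad) and "tvec" (3), from world to camera coordinates, as OpenCV has them. Camera axes: x right, y down, z forward; pixel columns grow to the right and rows downward; lengths in mm; the calibration is good to about 2 mm. A picture is of the moment at which its call begins.
- close_job(): hands the job in; it is judged then, once.
The state is a dict: "time": time; "joint_positions": joint angles; "qd": joint speeds; "joint_efforts": joint torques, N m; "tcp_pos": TCP position; "orientation": TCP orientation; "force": force on the tool from outside, world axes, zero at the start; "ft_torque": the same for the moment, N m; "opening": opening from 0.0 (shut) to 1.0 (fully open); "gripper_force": force on a finger pad.
Only numpy, scipy, OpenCV 4.12 (cv2) and the standard library are available. Lean on these libraries where they do the work, as an engineer would, in place of code of your own. Each camera call takes 0.05 s, during which the arm holds its last target. There are 200 camera calls.

TASK

Load the filter magazine: push the cassette that lies in front of each bay into that bay until it is fully home, so that it clicks in and stays there when you let go. Fill the bays in the order of the white dots on their roofs, one, two, three, each latched and let go before the next goes in. Press firmly but do not ram them, and leave the jar, the bottle and the screwdriver where they are.

Things in the scene. Friction and masses are not known exactly. Their poses are not given: they have to be found in the camera images.
- rack: Magazine base: fixed aluminium plate 365 x 400 mm, top 8 mm above the bench, reaching 190 mm before the mouths of its three bays, 126 mm apart. Origin at the underside, under the middle bay's mouth; x into the bays, y along their row. Each bay's latch, with brass rollers inside the mouth (68 mm clear between), is set at an unknown depth: a latched cassette's trailing end lies 30 to 44 mm inside the mouth.
- bay1: Bay 1: black open-fronted channel with red flared lips and one white dot on its roof; any of the three may be in any place. Origin on the plate's top (8 mm above the bench), centre of the mouth; x points into the bay, z up. Channel 88 mm wide, walls 36 mm high; lips flare to 120 mm wide, 32 mm before the mouth; roof, to 44 mm above the plate, from x = 85 to 165 mm.
- bay2: Bay 2: black open-fronted channel with red flared lips and two white dots on its roof; any of the three may be in any place. Origin on the plate's top (8 mm above the bench), centre of the mouth; x points into the bay, z up. Channel 88 mm wide, walls 36 mm high; lips flare to 120 mm wide, 32 mm before the mouth; roof, to 44 mm above the plate, from x = 85 to 165 mm.
- bay3: Bay 3: black open-fronted channel with red flared lips and three white dots on its roof; any of the three may be in any place. Origin on the plate's top (8 mm above the bench), centre of the mouth; x points into the bay, z up. Channel 88 mm wide, walls 36 mm high; lips flare to 120 mm wide, 32 mm before the mouth; roof, to 44 mm above the plate, from x = 85 to 165 mm.
- cassette1: Filter cassette lying in front of bay 1: black block 100 long (x) x 84 wide (y) x 28 mm high, amber glass disc on top, about 0.18 kg, slides easily on the plate. Origin at the centre of its underside; +x is its leading end (corners chamfered 24 x 14 mm), at first pointing into the bay within about 15 degrees; its square trailing end is at x = -50 mm.
- cassette2: Filter cassette lying in front of bay 2: black block 100 long (x) x 84 wide (y) x 28 mm high, green glass disc on top, about 0.18 kg, slides easily on the plate. Origin at the centre of its underside; +x is its leading end (corners chamfered 24 x 14 mm), at first pointing into the bay within about 15 degrees; its square trailing end is at x = -50 mm.
- cassette3: Filter cassette lying in front of bay 3: black block 100 long (x) x 84 wide (y) x 28 mm high, blue glass disc on top, about 0.18 kg, slides easily on the plate. Origin at the centre of its underside; +x is its leading end (corners chamfered 24 x 14 mm), at first pointing into the bay within about 15 degrees; its square trailing end is at x = -50 mm.
- pad1 (a joint): Travel (m) of the sprung pad hidden at the back of bay 1: 0 free, grows as the cassette pushes it in against 2 to 5.5 N. At about 0.010 two sprung rollers snap in behind the cassette and hold it there (let go sooner, it is pushed back out); a rigid stop follows at 0.014. Up to that stop the push stays below 13 N.
- pad2 (a joint): Travel (m) of the sprung pad hidden at the back of bay 2: 0 free, grows as the cassette pushes it in against 2 to 5.5 N. At about 0.010 two sprung rollers snap in behind the cassette and hold it there (let go sooner, it is pushed back out); a rigid stop follows at 0.014. Up to that stop the push stays below 13 N.
- pad3 (a joint): Travel (m) of the sprung pad hidden at the back of bay 3: 0 free, grows as the cassette pushes it in against 2 to 5.5 N. At about 0.010 two sprung rollers snap in behind the cassette and hold it there (let go sooner, it is pushed back out); a rigid stop follows at 0.014. Up to that stop the push stays below 13 N.
- jar: Bystander: white jar with blue cap, 64 mm across, 85 mm high, left of the magazine. Origin at its underside.
- solvent: Bystander: white bottle with red cap, 70 mm across, 170 mm high, right of the magazine. Origin at its underside.
- screwdriver: Bystander: screwdriver 190 mm long with a red handle, lying right of the magazine, up to 30 mm high. Origin on its underside.
There are look-alikes about, which are no part of the job. What is shaped like the cassette1 but pink or red is not meant.

How it is judged (in metres and radians):
On the way, in this order (a step that is already met when the one before it is completed fails the run):
1. cassette 1 latched in bay 1 and let go, the later bays still empty (value of joint pad1 above 0.007 m and contact force between each of the fingers, the arm and cassette1 below 0.3 N and y of cassette1 in the frame of bay1 between -0.006 and 0.006 m and x of cassette1 in the frame of bay1 above 0.075 m and angle between the x axis of cassette1 and the x axis of bay1, either way round below 0.1 rad and angle between cassette1's own z axis and vertical below 0.08 rad and linear speed of cassette1 below 0.02 m/s and value of joint each of pad2, pad3 below 0.003 m), for 0.2 s.
2. cassette 2 latched in bay 2 and let go, the later bays still empty (value of joint each of pad1, pad2 above 0.007 m and contact force between each of the fingers, the arm and cassette1 below 0.3 N and y of cassette1 in the frame of bay1 between -0.006 and 0.006 m and x of cassette1 in the frame of bay1 above 0.075 m and angle between the x axis of cassette1 and the x axis of bay1, either way round below 0.1 rad and angle between each of cassette1, cassette2's own z axis and vertical below 0.08 rad and linear speed of each of cassette1, cassette2 below 0.02 m/s and contact force between each of the fingers, the arm and cassette2 below 0.3 N and y of cassette2 in the frame of bay2 between -0.006 and 0.006 m and x of cassette2 in the frame of bay2 above 0.075 m and angle between the x axis of cassette2 and the x axis of bay2, either way round below 0.1 rad and value of joint pad3 below 0.003 m), for 0.2 s.
3. cassette 3 latched in bay 3 and let go (value of joint each of pad1, pad2, pad3 above 0.007 m and contact force between each of the fingers, the arm and cassette1 below 0.3 N and y of cassette1 in the frame of bay1 between -0.006 and 0.006 m and x of cassette1 in the frame of bay1 above 0.075 m and angle between the x axis of cassette1 and the x axis of bay1, either way round below 0.1 rad and angle between each of cassette1, cassette2, cassette3's own z axis and vertical below 0.08 rad and linear speed of each of cassette1, cassette2, cassette3 below 0.02 m/s and contact force between each of the fingers, the arm and cassette2 below 0.3 N and y of cassette2 in the frame of bay2 between -0.006 and 0.006 m and x of cassette2 in the frame of bay2 above 0.075 m and angle between the x axis of cassette2 and the x axis of bay2, either way round below 0.1 rad and contact force between each of the fingers, the arm and cassette3 below 0.3 N and y of cassette3 in the frame of bay3 between -0.006 and 0.006 m and x of cassette3 in the frame of bay3 above 0.075 m and angle between the x axis of cassette3 and the x axis of bay3, either way round below 0.1 rad), for 0.2 s.
At the end, for the whole second after the job is handed in: All three cassettes lie flat and at rest in their own bays, centred within 6 mm and straight within 0.1 rad, with the sprung pad behind each held in by more than 7 mm by the latched cassette, and nothing touched by the robot (all of step 3).
It fails at once if the jar is moved more than 30 mm or knocked over (distance of jar from where it was at the start of the episode above 0.03 m).
It fails at once if the bottle is moved more than 30 mm or knocked over (distance of solvent from where it was at the start of the episode above 0.03 m).
It fails at once if the screwdriver is moved more than 30 mm or knocked over (distance of screwdriver from where it was at the start of the episode above 0.03 m).
It fails at once if a cassette is rammed or crushed (over 60 N from the gripper) (contact force between the fingers and cassette1 above 60 N or contact force between the fingers and cassette2 above 60 N or contact force between the fingers and cassette3 above 60 N).
It also fails if it takes over 64 s, if anything falls off the work surface, if the arm or the gripper's body presses on something with over 40 N, if the wrist force passes 120 N, or if a joint passes its speed limit or range.

## Working session

There is one attempt and no reset: what is moved stays moved. The work goes in short steps, Python scripts to look and compute and a tool call to move; the robot and the scene stay as the last step left them, time stands still between calls to the robot, and variables do not carry over. Pictures are saved under pics/ and viewed, at most 10 in all, crops included, and the job is handed in when it is done.

Besides the shell and the picture viewer there is one more tool, called after ">>>" as name(argument=value, ...), one argument or row to a line, values as JSON. drive_tool: Moves the arm, as the interface text tells. Its arguments: {"type":"object","properties":{"increments":{"type":"array","items":{"type":"number"}},"fingers":{"type":"number"},"newtons":{"type":"number"}},"required":["increments"]}

```bash
mkdir -p pics; python3 - <<'E'
from workcell import *
import cv2,pickle
o=observe();print(o)
for n in("top","side"):
    d=get_image(n);pickle.dump(d,open(n+'.pkl','wb'));cv2.imwrite(f'pics/{n}0.png',d['image'][:,:,::-1])
    print(n,d['intrinsics'],d['k1'],d['rvec'],d['tvec'])
E
```

```text
{'time': 0.0, 'joint_positions': array([ 1.01768220e+00,  1.81537197e-01,  1.60800146e+00, -8.28934283e-06,
        1.35381197e+00, -2.06327220e-01]), 'qd': array([ 0.00186882, -0.00021948, -0.00050846,  0.0017035 ,  0.00039644,
        0.0014386 ]), 'joint_efforts': array([ 1.20366029e-03, -4.44870615e+01, -3.51336157e+01, -2.78956722e-04,
        9.00539366e-03, -3.36524046e-06]), 'tcp_pos': array([195.13349942, 540.28880591, 230.3894842 ]), 'orientation': array([-3.13987030e+00, -3.52230535e-04,  2.79480723e+00]), 'force': array([-0.44210984, -0.02605039,  0.42343769]), 'ft_torque': array([ 0.02903907, -0.03002653,  0.01312577]), 'gripper_force': 0.0, 'opening': 0.9977302372898554}
top [[426.79869297   0.         254.79305135]
 [  0.         426.79869297 193.745701  ]
 [  0.           0.           1.        ]] -0.13937965833273194 [ 2.11484515 -2.13687675  0.18911766] [  20.71910118  522.58031338 1028.81684586]
side [[423.34380654   0.         256.09627507]
 [  0.         423.34380654 186.95176507]
 [  0.           0.           1.        ]] -0.03654620135479605 [ 2.40089019 -0.26692469  0.08533436] [-492.21078714  132.03378278 1028.93932944]
```

View pics/top0.png

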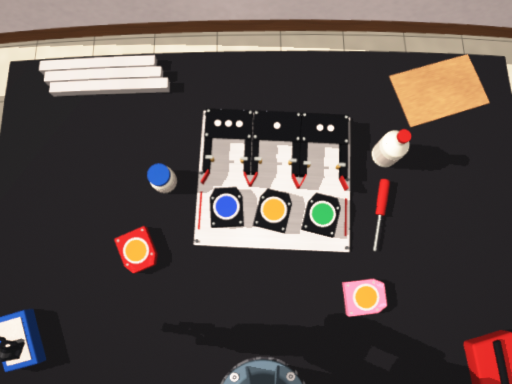

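View pics/side0.png

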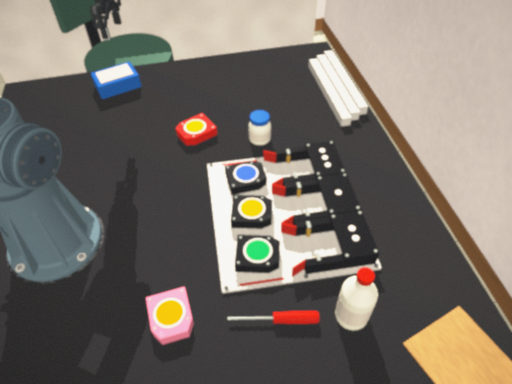

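The top view shows the bays: three dots at left (228,123), one in the middle (277,125), two at right (325,128). In front of them lie the blue (226,206), amber (273,209) and green (322,213) cassettes. The look-alikes are the red (136,250) and pink (365,297) blocks, off the plate. The black amber-disc block on the plate is cassette1.

```bash
cat > h.py <<'E'
import numpy as np,cv2,pickle
def ray(d,uv,z):
    """pixels -> world points on plane z"""
    K=d['intrinsics'];uv=np.asarray(uv,float).reshape(-1,2)
    n=(uv-K[:2,2])/[K[0,0],K[1,1]]
    R=cv2.Rodrigues(np.asarray(d['rvec'],float))[0];t=np.asarray(d['tvec'],float).ravel()
    # distorted = s*(1+k1 s^2)
    s=n.copy()
    for _ in range(20): s=n/(1+d['k1']*(s**2).sum(1,keepdims=True))
    D=np.c_[s,np.ones(len(s))]@R; C=-R.T@t
    return C+D*((z-C[2])/D[:,2])[:,None]
def warp(d,z,x0,x1,y0,y1,s):
    """orthophoto of plane z: rows from x1 down, columns from y1 down, s px/mm"""
    xs=x1-np.arange(int((x1-x0)*s))/s; ys=y1-np.arange(int((y1-y0)*s))/s
    X,Y=np.meshgrid(xs,ys,indexing='ij');P=np.stack([X,Y,np.full_like(X,z)],-1).reshape(-1,3)
    q=cv2.projectPoints(P,d['rvec'],d['tvec'],np.eye(3),None)[0].reshape(-1,2)
    R=cv2.Rodrigues(np.asarray(d['rvec'],float))[0]
    q=q*(1+d['k1']*(q**2).sum(1,keepdims=True));K=d['intrinsics']
    uv=(q*[K[0,0],K[1,1]]+K[:2,2]).astype('f4').reshape(X.shape+(2,))
    return cv2.remap(d['image'],uv[...,0],uv[...,1],cv2.INTER_LINEAR)
E
python3 - <<'E'
from h import *
d=pickle.load(open('top.pkl','rb'))
print(ray(d,[[196,243],[351,251],[203,110],[351,116]],8).round(0))
hsv=cv2.cvtColor(d['image'],cv2.COLOR_RGB2HSV)
for n,lo,hi in(('blue',105,130),('amber',14,28),('green',50,80)):
    m=cv2.inRange(hsv,(lo,120,80),(hi,255,255));m[:185]=0;m[240:]=0;m[:,:195]=0;m[:,355:]=0
    M=cv2.moments(m,True);c=(M['m10']/M['m00'],M['m01']/M['m00']);print(n,np.round(c,1),M['m00'],ray(d,[c],36).round(1))
E
cat > crop.py <<'E'
from h import *
d=pickle.load(open('top.pkl','rb'))
c=d['image'][95:262,185:365];cv2.imwrite('pics/crop1.png',cv2.resize(c,None,fx=3.5,fy=3.5,interpolation=cv2.INTER_CUBIC)[:,:,::-1])
E
python3 crop.py
```

```text
[[ 403.  168.    8.]
 [ 377. -231.    8.]
 [ 764.  155.    8.]
 [ 743. -250.    8.]]
blue [225.9 206.1] 336.0 [[493.8  88.9  36. ]]
amber [273.3 209.1] 349.0 [[484.7 -31.1  36. ]]
green [322.2 213.5] 326.0 [[ 472. -155.   36.]]
```

View pics/crop1.png

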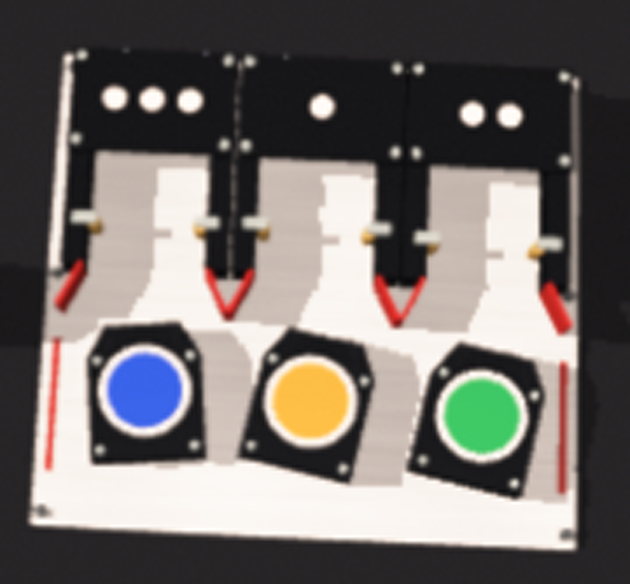

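The crop confirms it: black amber cassette under the one-dot bay (crop 311,400), blue at left (143,390), green at right (481,415), and no red or pink blocks on the plate. The amber and green cassettes are turned about 13° clockwise.

```bash
python3 - <<'E'
from h import *
d=pickle.load(open('top.pkl','rb'))
f=lambda p,z:ray(d,np.array(p,float)/3.5+[185,95],z)
ang=lambda a,b:np.degrees(np.arctan2(*(b-a)[1::-1]))
r=f([[82,54],[564,76],[76,138],[564,160]],52); print('roof',r.round(1),'yaw',[ang(r[i+1],r[i])-90 for i in(0,2)])
dots=f([[152,99],[322,106],[491,114]],52);print('dots',dots.round(1),ang(dots[2],dots[0])-90)
m=f([[75,270],[229,280],[399,289],[556,292]],44);print('mouth walls',m.round(1))
pc=f([[30,524],[576,549],[64,54],[577,78]],8);print('plate',pc.round(1),ang(pc[1],pc[0])-90,ang(pc[0],pc[2]),ang(pc[1],pc[3]))
for n,p in dict(blue=[[100,450],[194,445],[97,360],[189,355],[143,390]],amber=[[250,445],[343,468],[273,357],[365,380],[311,400]],green=[[421,463],[513,484],[443,372],[534,395],[481,415]]).items():
    q=f(p,36);print(n,'rear yaw',round(ang(q[1],q[0])-90,1),'side',round(ang(q[0],q[2]),1),round(ang(q[1],q[3]),1),'disc',q[4].round(1),'mid rear',((q[0]+q[1])/2).round(1))
E
```

```text
roof [[ 745.3  134.7   52. ]
 [ 724.7 -226.4   52. ]
 [ 679.3  138.2   52. ]
 [ 658.9 -222.6   52. ]] yaw [np.float64(-3.2598089347565633), np.float64(-3.228751177834013)]
dots [[ 708.8   82.    52. ]
 [ 701.9  -44.2   52. ]
 [ 694.8 -169.8   52. ]] -3.1779449149675116
mouth walls [[ 580.9  138.5   44. ]
 [ 572.1   25.9   44. ]
 [ 564.1  -97.8   44. ]
 [ 560.8 -213.1   44. ]]
plate [[ 398.3  174.2    8. ]
 [ 375.3 -227.     8. ]
 [ 762.9  153.8    8. ]
 [ 739.6 -246.6    8. ]] -3.284228990370252 -3.198723711822901 -3.0787624919138468
blue rear yaw 2.5 side 2.3 2.9 disc [492.9  89.1  36. ] mid rear [451.   86.1  36. ]
amber rear yaw -14.6 side -15.2 -15.2 disc [484.3 -32.5  36. ] mid rear [443.4 -21.4  36. ]
green rear yaw -13.7 side -15.2 -15.5 disc [ 471.9 -155.6   36. ] mid rear [ 429.6 -144.    36. ]
```

>>> drive_tool(
  increments=[0, 0, 0, -8.4, 0, 0, 0, -8.3, -22, -50, 0, 0, -22, -50, 0, 0, -22, -50, 0, 0],
  fingers=24,
  newtons=60,
)

```text
time: 0.72
tcp_pos: [253.1, 385.7, 230.8]
orientation: [-3.141, -0.0, 3.087]
force: [0.7, 0.1, 0.5]
opening: 0.279
gripper_force: 0.0
```

>>> drive_tool(
  increments=[-22, -50, 0, 0, -22, -50, 0, 0, -22, -50, 0, 0, -22, -50, 0, 0, -22, -50, 0, 0],
)

```text
time: 1.35
tcp_pos: [349.2, 130.0, 231.2]
orientation: [3.141, 0.001, 3.087]
force: [0.6, 0.5, 0.0]
opening: 0.283
gripper_force: 0.0
```

>>> drive_tool(
  increments=[-22, -50, 0, 0, -22, -50, 0, 0, 0, -50, 0, 0, 0, 0, 0, 0],
)

```text
time: 1.85
tcp_pos: [384.5, -23.4, 231.0]
orientation: [-3.141, -0.001, 3.08]
force: [-0.0, 0.3, 0.6]
opening: 0.278
gripper_force: 0.0
```

>>> drive_tool(
  increments=[0, -3, 50, 0, 0, 0, 50, 0, 0, 0, 55, 0, 0, 0, 55, 0, 0, 0, 0, 0],
)

```text
time: 2.48
tcp_pos: [379.6, -20.7, 17.5]
orientation: [3.137, -0.012, 3.087]
force: [0.3, -0.3, 0.2]
opening: 0.281
gripper_force: 0.0
```

```bash
python3 - <<'E'
from workcell import *
import cv2
o=observe();print(o['tcp_pos'],o['orientation'],o['force'])
d=get_image('wrist');cv2.imwrite('pics/w1.png',d['image'][:,:,::-1])
E
```

```text
[379.60568379 -20.67460091  17.47999461] [ 3.13742985 -0.01191336  3.08730536] [ 0.29513593 -0.2571518   0.16728747]
```

View pics/w1.png

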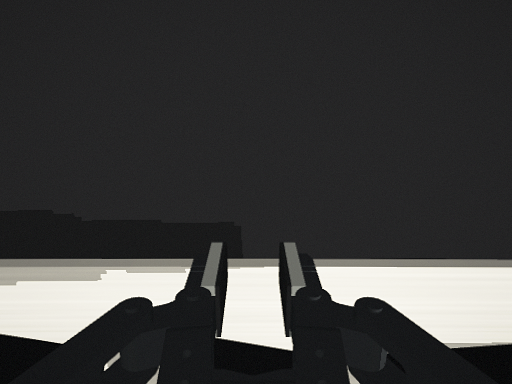

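>>> drive_tool(
  increments=[-15, -3, 0, 0, -12, -2, 0, 0, -6, 0, 0, 0, -6, 0, 0, 0, -6, 0, 0, 0],
)

```text
time: 3.15
tcp_pos: [429.4, -31.0, 21.4]
orientation: [3.142, -0.0, 3.086]
force: [-1.0, -1.3, 0.3]
opening: 0.278
gripper_force: 0.2
```

>>> drive_tool(
  increments=[-6, 0, 0, 0, -6, 0, 0, 0, -6, 0, 0, 0, -6, 0, 0, 0, -6, 0, 0, 0],
)

```text
time: 3.78
tcp_pos: [459.4, -32.7, 21.2]
orientation: [3.142, -0.0, 3.086]
force: [-0.4, -0.7, 0.1]
opening: 0.277
gripper_force: 0.2
```

```bash
cat > look.py <<'E'
from workcell import *
from h import *
import sys
o=observe();d=get_image('top');pickle.dump(d,open('top.pkl','wb'))
u=np.array([.9984,-.0558]);v=np.array([.0558,.9984]);M=dict(amber=(577,-37),green=(570,-162.8),blue=(584,88.8))
f=lambda n,p:np.round([(np.array(p)[:2]-M[n])@u,(np.array(p)[:2]-M[n])@v],1)
print(o['time'],'z',o['tcp_pos'][2].round(1),'yaw',np.degrees(o['orientation'][2]).round(1),'F',o['force'].round(1))
hsv=cv2.cvtColor(d['image'],cv2.COLOR_RGB2HSV)
for n,lo,hi in(('blue',105,130),('amber',14,28),('green',50,80)):
    m=cv2.inRange(hsv,(lo,120,80),(hi,255,255));m[:130]=0;m[240:]=0;m[:,:195]=0;m[:,355:]=0
    M_=cv2.moments(m,True)
    if M_['m00']<20: print(n,'hidden');continue
    print(n,'tool',f(n,o['tcp_pos']),'disc',f(n,ray(d,[[M_['m10']/M_['m00'],M_['m01']/M_['m00']]],36)[0]),'px',M_['m00'])
if len(sys.argv)>1:
    c=d['image'][95:262,185:365];cv2.imwrite('pics/%s.png'%sys.argv[1],cv2.resize(c,None,fx=3.5,fy=3.5,interpolation=cv2.INTER_CUBIC)[:,:,::-1])
E
python3 look.py c2
```

```text
3.775 z 21.2 yaw 176.8 F [-0.4 -0.7  0.1]
blue tool [-117.6 -128.2] disc [-90.1  -5.1] px 334.0
amber tool [-117.6   -2.2] disc [ 28.2 -10.1] px 38.0
green tool [-117.6  123.8] disc [-98.6   1.2] px 313.0
```

View pics/c2.png

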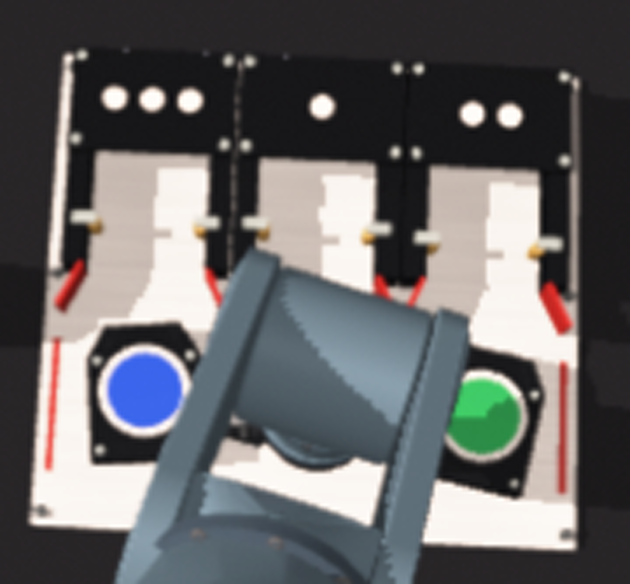

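The arm hides the amber cassette from above (crop around 330,370), and the other two have not moved. I'll track it with the side camera.

>>> drive_tool(
  increments=[-7, 1, 0, 0, -7, 1, 0, 0, -7, 0, 0, 0, -7, 0, 0, 0, -7, 0, 0, 0],
)

```text
time: 4.45
tcp_pos: [494.7, -32.7, 21.3]
orientation: [-3.142, 0.0, 3.086]
force: [0.1, -0.7, -0.6]
opening: 0.281
gripper_force: 0.2
```

```bash
sed -i "s/get_image('top')/get_image('side')/;s/m\[:130\].*$//" look.py; sed -i "s/    M_=cv2.moments(m,True)/    k,L,S,C=cv2.connectedComponentsWithStats(m);b=[i for i in range(1,k) if 205<C[i][0]<400 and 140<C[i][1]<300 and S[i][4]>60]\n    m=np.isin(L,[max(b,key=lambda i:S[i][4])]).astype('u1') if b else m*0\n    M_=cv2.moments(m,True)/;s/\[95:262,185:365\]/[125:297,195:385]/" look.py; python3 look.py s2
```

```text
4.45 z 21.3 yaw 176.8 F [ 0.1 -0.7 -0.6]
blue hidden
amber tool [-82.4  -0.3] disc [-21.    0.5] px 268.0
green tool [-82.5 125.7] disc [-97.3  -0.3] px 334.0
```

View pics/s2.png

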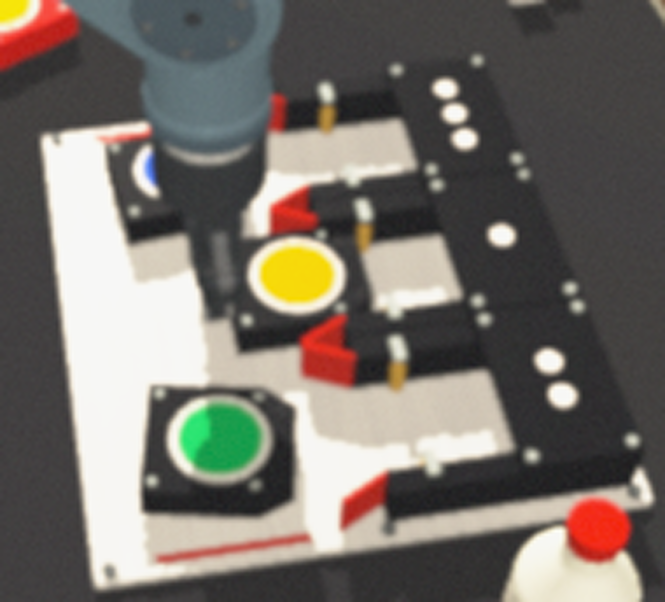

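The amber cassette (crop 297,274) is straight and centred in the one-dot bay's mouth, with its nose entering between the rollers.

>>> drive_tool(
  increments=[-5, 0, 0, 0, -5, 0, 0, 0, -7, 0, 0, 0, -7, 0, 0, 0, -7, 0, 0, 0],
)

```text
time: 5.12
tcp_pos: [525.3, -34.3, 21.2]
orientation: [3.142, -0.001, 3.086]
force: [-2.3, -0.4, 1.3]
opening: 0.286
gripper_force: 0.7
```

>>> drive_tool(
  increments=[-8, 0, 0, 0, -8, 0, 0, 0, -8, 0, 0, 0, -8, 0, 0, 0, -8, 0, 0, 0],
)

```text
time: 5.75
tcp_pos: [565.7, -36.6, 21.3]
orientation: [-3.142, 0.0, 3.086]
force: [-0.9, -0.6, -0.7]
opening: 0.281
gripper_force: 0.4
```

>>> drive_tool(
  increments=[-4, 0, 0, 0, -3, 0, 0, 0, -3, 0, 0, 0, 0, 0, 0, 0],
)

```text
time: 6.25
tcp_pos: [575.3, -37.1, 21.3]
orientation: [-3.142, 0.0, 3.086]
force: [-0.6, -0.2, 0.6]
opening: 0.281
gripper_force: 0.0
```

>>> drive_tool(
  increments=[-2, 0, 0, 0, -2, 0, 0, 0, -2, 0, 0, 0, 0, 0, 0, 0],
)

```text
time: 6.75
tcp_pos: [581.4, -37.5, 21.4]
orientation: [-3.142, 0.001, 3.086]
force: [-1.0, 0.1, -0.3]
opening: 0.28
gripper_force: 0.0
```

>>> drive_tool(
  increments=[-2, 0, 0, 0, -2, 0, 0, 0, -2, 0, 0, 0, -2, 0, 0, 0, 0, 0, 0, 0],
)

```text
time: 7.38
tcp_pos: [589.4, -37.9, 21.4]
orientation: [-3.142, 0.001, 3.086]
force: [0.4, -0.4, -0.3]
opening: 0.284
gripper_force: 0.0
```

>>> drive_tool(
  increments=[-2, 0, 0, 0, -1.5, 0, 0, 0, -1.5, 0, 0, 0, 0, 0, 0, 0],
)

```text
time: 7.88
tcp_pos: [594.3, -38.2, 21.3]
orientation: [-3.142, 0.0, 3.086]
force: [-0.0, 0.3, 0.2]
opening: 0.279
gripper_force: 0.0
```

>>> drive_tool(
  increments=[-1, 0, 0, 0, -1, 0, 0, 0, 0, 0, 0, 0],
)

```text
time: 8.25
tcp_pos: [596.1, -38.3, 21.3]
orientation: [-3.142, 0.0, 3.086]
force: [-0.3, -0.2, -0.2]
opening: 0.285
gripper_force: 0.1
```

>>> drive_tool(
  increments=[-1, 0, 0, 0, -1, 0, 0, 0, 0, 0, 0, 0],
)

```text
time: 8.62
tcp_pos: [597.6, -38.3, 21.1]
orientation: [3.141, -0.001, 3.086]
force: [-3.6, 0.1, 0.2]
opening: 0.281
gripper_force: 1.5
```

>>> drive_tool(
  increments=[-2, 0, 0, 0, -2, 0, 0, 0, -1, 0, 0, 0, 0, 0, 0, 0],
)

```text
time: 9.12
tcp_pos: [603.0, -38.6, 21.1]
orientation: [3.142, -0.0, 3.086]
force: [-2.3, 0.5, -0.2]
opening: 0.282
gripper_force: 1.2
```

>>> drive_tool(
  increments=[-1, 0, 0, 0, -1, 0, 0, 0, 0, 0, 0, 0],
)

```text
time: 9.5
tcp_pos: [605.2, -38.8, 21.3]
orientation: [3.142, 0.0, 3.086]
force: [-2.8, -0.3, -1.0]
opening: 0.281
gripper_force: 1.0
```

>>> drive_tool(
  increments=[-1, 0, 0, 0, 0, 0, 0, 0],
)

```text
time: 9.75
tcp_pos: [606.3, -38.8, 21.4]
orientation: [-3.142, 0.001, 3.086]
force: [-1.8, -0.2, -1.1]
opening: 0.28
gripper_force: 0.9
```

>>> drive_tool(
  increments=[-1, 0, 0, 0, 0, 0, 0, 0],
)

```text
time: 10.0
tcp_pos: [607.3, -38.9, 21.4]
orientation: [-3.142, 0.001, 3.086]
force: [-1.8, -0.0, -0.6]
opening: 0.28
gripper_force: 0.8
```

>>> drive_tool(
  increments=[-1, 0, 0, 0, 0, 0, 0, 0],
)

```text
time: 10.25
tcp_pos: [607.9, -39.0, 21.4]
orientation: [-3.142, -0.0, 3.086]
force: [-3.0, 0.9, 2.5]
opening: 0.282
gripper_force: 2.0
```

>>> drive_tool(
  increments=[-1, 0, 0, 0, 0, 0, 0, 0],
)

```text
time: 10.5
tcp_pos: [609.0, -39.0, 21.3]
orientation: [-3.142, -0.0, 3.086]
force: [-3.6, 0.3, 2.0]
opening: 0.283
gripper_force: 2.0
```

>>> drive_tool(
  increments=[-1, 0, 0, 0, 0, 0, 0, 0],
)

```text
time: 10.75
tcp_pos: [610.1, -39.1, 21.3]
orientation: [-3.142, 0.0, 3.086]
force: [-4.2, 0.2, 2.3]
opening: 0.28
gripper_force: 2.0
```

>>> drive_tool(
  increments=[-1, 0, 0, 0, 0, 0, 0, 0],
)

```text
time: 11.0
tcp_pos: [611.1, -39.1, 21.3]
orientation: [-3.142, 0.0, 3.086]
force: [-4.3, -0.1, 1.3]
opening: 0.282
gripper_force: 2.0
```

>>> drive_tool(
  increments=[-1, 0, 0, 0, 0, 0, 0, 0],
)

```text
time: 11.25
tcp_pos: [611.4, -39.0, 21.1]
orientation: [3.141, -0.002, 3.086]
force: [-6.4, 0.7, 3.1]
opening: 0.285
gripper_force: 3.2
```

>>> drive_tool(
  increments=[-1, 0, 0, 0, 0, 0, 0, 0],
)

```text
time: 11.5
tcp_pos: [611.3, -39.0, 20.8]
orientation: [3.141, -0.004, 3.086]
force: [-9.0, -0.3, 4.3]
opening: 0.281
gripper_force: 4.6
```

TCP stopped at x≈611 with the force rising, so the cassette is at the rigid stop. Backing off to check.

>>> drive_tool(
  increments=[3, 0, 0, 0, 20, 0, 0, 0, 40, 0, 0, 0, 0, 0, 0, 0],
)

```text
time: 12.0
tcp_pos: [548.2, -35.1, 20.9]
orientation: [3.141, -0.001, 3.086]
force: [-0.3, 0.4, 0.4]
opening: 0.282
gripper_force: 0.0
```

```bash
python3 look.py s3
```

```text
12.0 z 20.9 yaw 176.8 F [-0.3  0.4  0.4]
blue tool [ -28.8 -125.7] disc [-88.7  -6.8] px 180.0
amber tool [-28.8   0.3] disc [80.4  0.1] px 129.0
green tool [-28.9 126.2] disc [-97.3  -0.3] px 332.0
```

View pics/s3.png

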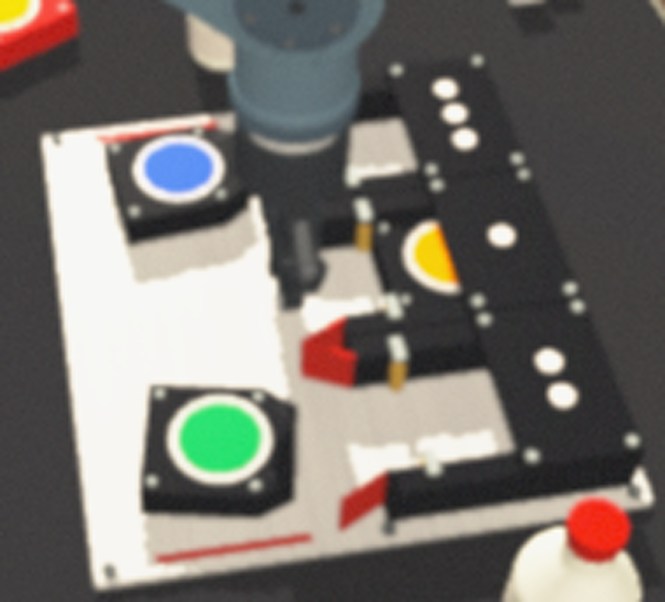

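The amber cassette (crop 430,255) sits under the roof edge behind the rollers, with green and blue untouched. I'll measure its depth from the disc's leftmost edge to confirm the latch.

```bash
python3 - <<'E'
from h import *
d=pickle.load(open('top.pkl','rb'))
u=np.array([.9984,-.0558]);v=np.array([.0558,.9984])
for n,p in dict(s2_left=(248,275),s2_ctr=(297,274),s3_left=(404,253),s3_trail_corner=(379,247)).items():
    q=ray(d,[np.array(p)/3.5+[195,125]],36)[0,:2]-[577,-37];print(n,(q@u).round(1),(q@v).round(1))
E
```

```text
s2_left -54.4 4.6
s2_ctr -19.9 -0.4
s3_left 59.7 5.7
s3_trail_corner 43.3 14.3
```

Trailing edge at about 43 mm inside the mouth and y≈0, so cassette 1 is latched and released. Next is green in bay 2.

>>> drive_tool(
  increments=[20, 0, -60, 0, 47, -42, 0, 0, 47, -42, 0, 0, 47, -42, 0, 0, 0, 0, 0, 0],
)

```text
time: 12.68
tcp_pos: [383.3, -155.1, 81.5]
orientation: [-3.139, 0.003, 3.08]
force: [-0.5, -0.1, -0.1]
opening: 0.282
gripper_force: 0.0
```

>>> drive_tool(
  increments=[0, 0, 30, 0, 0, 0, 30, 0, 0, 0, 0, 0],
)

```text
time: 13.05
tcp_pos: [384.1, -150.9, 19.5]
orientation: [3.14, -0.002, 3.087]
force: [-0.5, 0.6, -0.2]
opening: 0.284
gripper_force: 0.0
```

```bash
python3 look.py
```

```text
13.05 z 19.5 yaw 176.9 F [-0.5  0.6 -0.2]
blue tool [-186.2 -250.5] disc [-88.8  -7. ] px 178.0
amber tool [-186.2 -124.5] disc [80.7 -0.1] px 129.0
green tool [-186.2    1.5] disc [-97.4  -0.3] px 329.0
```

>>> drive_tool(
  increments=[-12, -1, 0, 0, -6, 0, 0, 0, -6, 0, 0, 0, -6, 0, 0, 0, -6, 0, 0, 0],
)

```text
time: 13.72
tcp_pos: [420.1, -154.6, 20.6]
orientation: [3.142, -0.0, 3.086]
force: [-0.4, -0.2, 0.5]
opening: 0.281
gripper_force: 0.2
```

>>> drive_tool(
  increments=[-6, 0, 0, 0, -6, 0, 0, 0, -6, 0, 0, 0, -7, 0, 0, 0, -7, 0, 0, 0],
)

```text
time: 14.35
tcp_pos: [452.1, -156.4, 20.5]
orientation: [3.142, -0.0, 3.086]
force: [-0.8, -0.2, 0.9]
opening: 0.279
gripper_force: 0.2
```

>>> drive_tool(
  increments=[-7, 0, 0, 0, -7, 0, 0, 0, -7, 0, 0, 0, -7, 0, 0, 0, -7, 0, 0, 0],
)

```text
time: 14.98
tcp_pos: [487.1, -158.4, 20.6]
orientation: [-3.142, 0.0, 3.086]
force: [-1.2, 0.1, -0.5]
opening: 0.284
gripper_force: 0.2
```

```bash
python3 look.py s4
```

```text
14.975 z 20.6 yaw 176.8 F [-1.2  0.1 -0.5]
blue hidden
amber tool [ -83.  -126.2] disc [80.5  0.2] px 129.0
green tool [-83.   -0.2] disc [-22.1   0.3] px 320.0
```

View pics/s4.png

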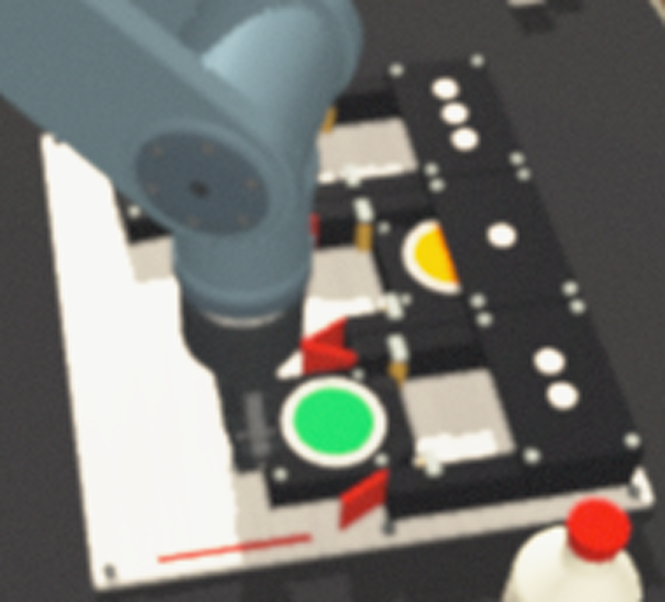

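Green (crop 333,421) is straight and centred in the two-dot bay's mouth, and amber is unchanged. Continuing.

>>> drive_tool(
  increments=[-5, 0, 0, 0, -5, 0, 0, 0, -7, 0, 0, 0, -7, 0, 0, 0, -7, 0, 0, 0],
)

```text
time: 15.65
tcp_pos: [518.1, -160.1, 20.5]
orientation: [3.142, 0.0, 3.086]
force: [-0.6, -0.3, -0.2]
opening: 0.276
gripper_force: 0.4
```

>>> drive_tool(
  increments=[-8, 0, 0, 0, -8, 0, 0, 0, -8, 0, 0, 0, -8, 0, 0, 0, -8, 0, 0, 0],
)

```text
time: 16.27
tcp_pos: [558.1, -162.3, 20.6]
orientation: [-3.142, 0.0, 3.086]
force: [-1.5, -0.1, 0.9]
opening: 0.28
gripper_force: 0.4
```

>>> drive_tool(
  increments=[-4, 0, 0, 0, -3, 0, 0, 0, -3, 0, 0, 0, -2, 0, 0, 0, 0, 0, 0, 0],
)

```text
time: 16.9
tcp_pos: [569.7, -162.9, 20.6]
orientation: [-3.142, 0.0, 3.086]
force: [0.4, -0.3, 0.4]
opening: 0.282
gripper_force: 0.0
```

>>> drive_tool(
  increments=[-2, 0, 0, 0, -2, 0, 0, 0, -2, 0, 0, 0, 0, 0, 0, 0],
)

```text
time: 17.4
tcp_pos: [575.8, -163.3, 20.6]
orientation: [-3.141, 0.0, 3.086]
force: [-0.0, -0.7, 0.5]
opening: 0.281
gripper_force: 0.0
```

>>> drive_tool(
  increments=[-1.5, 0, 0, 0, -1.5, 0, 0, 0, -1, 0, 0, 0, 0, 0, 0, 0],
)

```text
time: 17.9
tcp_pos: [579.7, -163.5, 20.6]
orientation: [-3.141, 0.0, 3.086]
force: [-0.9, 0.7, -0.4]
opening: 0.28
gripper_force: 0.0
```

>>> drive_tool(
  increments=[-1, 0, 0, 0, -1, 0, 0, 0, -1, 0, 0, 0, 0, 0, 0, 0],
)

```text
time: 18.4
tcp_pos: [582.6, -163.6, 20.6]
orientation: [-3.142, 0.0, 3.086]
force: [-0.7, 0.3, -0.7]
opening: 0.282
gripper_force: 0.1
```

>>> drive_tool(
  increments=[-1.5, 0, 0, 0, -1.5, 0, 0, 0, 0, 0, 0, 0],
)

```text
time: 18.77
tcp_pos: [585.1, -163.7, 20.4]
orientation: [3.141, -0.001, 3.086]
force: [-3.5, -1.1, 0.7]
opening: 0.282
gripper_force: 1.5
```

>>> drive_tool(
  increments=[-1.5, 0, 0, 0, -1.5, 0, 0, 0, 0, 0, 0, 0],
)

```text
time: 19.15
tcp_pos: [588.3, -163.9, 20.4]
orientation: [3.141, -0.001, 3.086]
force: [-4.5, 1.1, 1.0]
opening: 0.281
gripper_force: 2.0
```

>>> drive_tool(
  increments=[-1.5, 0, 0, 0, -1.5, 0, 0, 0, 0, 0, 0, 0],
)

```text
time: 19.52
tcp_pos: [591.6, -164.1, 20.4]
orientation: [3.141, 0.0, 3.086]
force: [-2.8, 0.5, -1.0]
opening: 0.282
gripper_force: 1.7
```

>>> drive_tool(
  increments=[-1, 0, 0, 0, -1, 0, 0, 0, 0, 0, 0, 0],
)

```text
time: 19.9
tcp_pos: [593.7, -164.2, 20.6]
orientation: [-3.142, 0.0, 3.086]
force: [-1.7, 0.4, -1.5]
opening: 0.281
gripper_force: 1.5
```

>>> drive_tool(
  increments=[-1, 0, 0, 0, -1, 0, 0, 0, 0, 0, 0, 0],
)

```text
time: 20.27
tcp_pos: [595.3, -164.3, 20.5]
orientation: [3.141, -0.001, 3.086]
force: [-4.4, -0.2, -1.2]
opening: 0.28
gripper_force: 2.3
```

>>> drive_tool(
  increments=[-1, 0, 0, 0, -1, 0, 0, 0, 0, 0, 0, 0],
)

```text
time: 20.65
tcp_pos: [597.1, -164.3, 20.4]
orientation: [3.141, -0.001, 3.086]
force: [-5.0, 0.5, -1.1]
opening: 0.279
gripper_force: 2.5
```

>>> drive_tool(
  increments=[-1, 0, 0, 0, 0, 0, 0, 0],
)

```text
time: 20.9
tcp_pos: [598.1, -164.4, 20.4]
orientation: [3.141, -0.001, 3.086]
force: [-5.8, 1.6, -0.4]
opening: 0.281
gripper_force: 2.6
```

>>> drive_tool(
  increments=[-1, 0, 0, 0, 0, 0, 0, 0],
)

```text
time: 21.15
tcp_pos: [598.9, -164.4, 20.4]
orientation: [3.141, -0.001, 3.086]
force: [-6.0, 0.1, 0.6]
opening: 0.278
gripper_force: 3.0
```

>>> drive_tool(
  increments=[-1, 0, 0, 0, 0, 0, 0, 0],
)

```text
time: 21.4
tcp_pos: [598.9, -164.4, 20.4]
orientation: [3.141, -0.004, 3.086]
force: [-9.3, 1.2, 3.5]
opening: 0.279
gripper_force: 5.0
```

At the stop again. Backing off to check.

>>> drive_tool(
  increments=[4, 0, 0, 0, 20, 0, 0, 0, 40, 0, 0, 0, 0, 0, 0, 0],
)

```text
time: 21.9
tcp_pos: [535.4, -160.9, 20.6]
orientation: [3.141, 0.0, 3.085]
force: [-0.3, -0.2, -0.1]
opening: 0.274
gripper_force: 0.0
```

```bash
python3 look.py s5
```

```text
21.9 z 20.6 yaw 176.8 F [-0.3 -0.2 -0.1]
blue tool [ -34.6 -252. ] disc [-91.9  -9.1] px 159.0
amber tool [ -34.6 -126. ] disc [80.4  0.4] px 133.0
green tool [-34.7   0. ] disc [77.8 -0.3] px 191.0
```

View pics/s5.png

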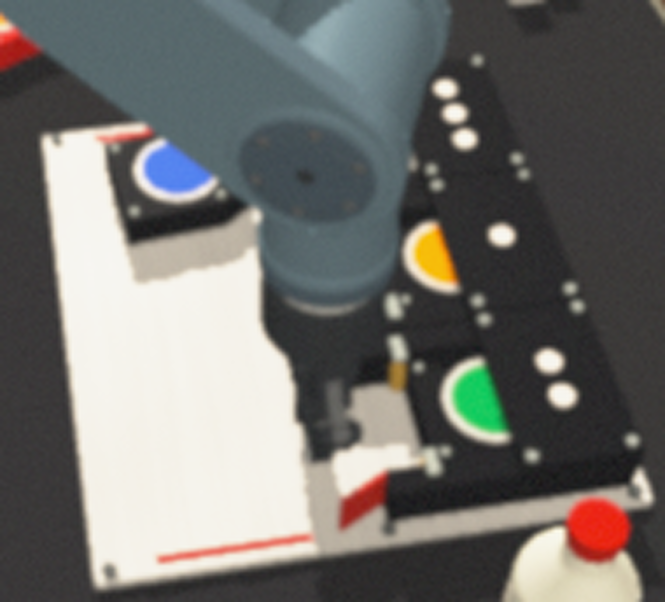

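Green (crop 477,398) sits under its roof edge behind the rollers. Quick depth check from its ring edge (441,393).

```bash
python3 - <<'E'
from h import *
d=pickle.load(open('top.pkl','rb'))
u=np.array([.9984,-.0558]);v=np.array([.0558,.9984])
for n,p in dict(ring=(441,393),trail=(412,370)).items():
    q=ray(d,[np.array(p)/3.5+[195,125]],36)[0,:2]-[570,-162.8];print(n,(q@u).round(1),(q@v).round(1))
E
```

```text
ring 54.2 8.8
trail 39.8 30.4
```

Cassette 2 is latched (trailing edge about 38 mm in). Next is blue in bay 3.

>>> drive_tool(
  increments=[35, 0, -60, 0, 55, 25, 0, 0, 30, 50, 0, 0, 23, 50, 0, 0, 0, 50, 0, 0],
)

```text
time: 22.58
tcp_pos: [408.1, 22.4, 75.8]
orientation: [-3.141, 0.004, 3.085]
force: [1.4, -1.0, -0.4]
opening: 0.278
gripper_force: 0.0
```

>>> drive_tool(
  increments=[0, 50, 0, 0, 0, 24, 0, 0, 0, 0, 0, 0, 0, 0, 30, 0, 0, 0, 30, 0],
)

```text
time: 23.2
tcp_pos: [413.6, 94.5, 14.9]
orientation: [-3.141, 0.005, 3.086]
force: [0.2, 0.2, -0.2]
opening: 0.285
gripper_force: 0.0
```

>>> drive_tool(
  increments=[0, 0, 0, 0],
)

```text
time: 23.32
tcp_pos: [410.4, 94.5, 13.4]
orientation: [-3.142, -0.003, 3.085]
force: [0.0, 0.2, -0.5]
opening: 0.273
gripper_force: 0.0
```

```bash
python3 look.py
```

```text
23.325 z 13.4 yaw 176.8 F [ 0.   0.2 -0.5]
blue tool [-173.7   -4. ] disc [-89.  -7.] px 182.0
amber tool [-173.7  122. ] disc [80.3 -0.2] px 130.0
green tool [-173.7  248. ] disc [77.8 -0.3] px 190.0
```

>>> drive_tool(
  increments=[0, 0, -7, 0, -8, 0, 0, 0, -6, 0, 0, 0, -6, 0, 0, 0, -6, 0, 0, 0],
)

```text
time: 24.0
tcp_pos: [437.3, 93.8, 21.5]
orientation: [-3.142, -0.0, 3.086]
force: [-0.0, -0.5, 0.0]
opening: 0.281
gripper_force: 0.2
```

>>> drive_tool(
  increments=[-6, 0, 0, 0, -6, 1, 0, 0, -6, 1, 0, 0, -7, 1, 0, 0, -7, 1, 0, 0],
)

```text
time: 24.62
tcp_pos: [469.6, 96.1, 21.5]
orientation: [3.142, -0.0, 3.086]
force: [-0.8, -0.4, -0.9]
opening: 0.278
gripper_force: 0.2
```

>>> drive_tool(
  increments=[-7, 0, 0, 0, -7, 0, 0, 0, -7, 0, 0, 0, -6, 0, 0, 0, -6, 0, 0, 0],
)

```text
time: 25.25
tcp_pos: [502.5, 94.2, 21.5]
orientation: [-3.142, -0.0, 3.086]
force: [-0.0, 0.6, -0.8]
opening: 0.278
gripper_force: 0.2
```

```bash
python3 look.py s6
```

```text
25.25 z 21.5 yaw 176.8 F [-0.   0.6 -0.8]
blue tool [-81.7   0.8] disc [-20.4  -3.1] px 184.0
amber tool [-81.7 126.8] disc [80.4  0.1] px 133.0
green tool [-81.8 252.8] disc [77.8 -0.3] px 190.0
```

View pics/s6.png

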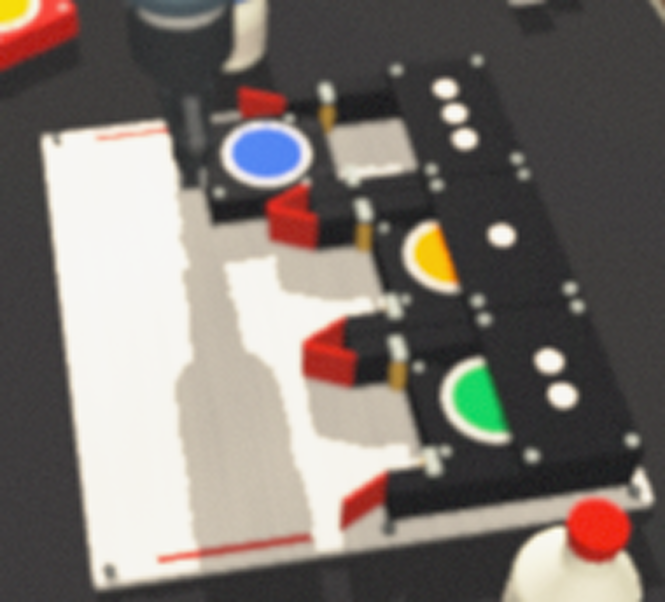

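Blue (crop 266,153) is straight in the three-dot bay's mouth, and amber and green are still seated. Pushing on. That was the tenth picture, so the rest is by numbers.

>>> drive_tool(
  increments=[-5, 0, 0, 0, -5, 0, 0, 0, -7, 0, 0, 0, -7, 0, 0, 0, -7, 0, 0, 0],
)

```text
time: 25.92
tcp_pos: [533.4, 92.5, 21.5]
orientation: [-3.142, -0.0, 3.086]
force: [-1.3, 0.7, 0.2]
opening: 0.281
gripper_force: 0.4
```

>>> drive_tool(
  increments=[-8, 0, 0, 0, -8, 0, 0, 0, -8, 0, 0, 0, -8, 0, 0, 0, -8, 0, 0, 0],
)

```text
time: 26.55
tcp_pos: [573.6, 90.3, 21.6]
orientation: [-3.142, 0.0, 3.086]
force: [-1.0, -0.5, -0.4]
opening: 0.282
gripper_force: 0.4
```

>>> drive_tool(
  increments=[-4, 0, 0, 0, -3, 0, 0, 0, -3, 0, 0, 0, -2, 0, 0, 0, 0, 0, 0, 0],
)

```text
time: 27.18
tcp_pos: [585.3, 89.6, 21.7]
orientation: [-3.142, 0.001, 3.086]
force: [-0.0, -0.3, 0.3]
opening: 0.286
gripper_force: 0.0
```

>>> drive_tool(
  increments=[-2, 0, 0, 0, -2, 0, 0, 0, -2, 0, 0, 0, 0, 0, 0, 0],
)

```text
time: 27.68
tcp_pos: [591.3, 89.2, 21.6]
orientation: [-3.142, 0.001, 3.086]
force: [-0.5, -0.3, -0.7]
opening: 0.281
gripper_force: 0.0
```

>>> drive_tool(
  increments=[-1.5, 0, 0, 0, -1.5, 0, 0, 0, -1, 0, 0, 0, 0, 0, 0, 0],
)

```text
time: 28.18
tcp_pos: [595.2, 89.0, 21.6]
orientation: [-3.142, 0.0, 3.086]
force: [-0.3, 0.0, 0.5]
opening: 0.282
gripper_force: 0.1
```

>>> drive_tool(
  increments=[-1, 0, 0, 0, -1, 0, 0, 0, -1, 0, 0, 0, 0, 0, 0, 0],
)

```text
time: 28.68
tcp_pos: [598.2, 88.9, 21.6]
orientation: [3.142, 0.0, 3.086]
force: [-0.5, -0.1, 0.2]
opening: 0.285
gripper_force: 0.1
```

>>> drive_tool(
  increments=[-1, 0, 0, 0, -1, 0, 0, 0, -1, 0, 0, 0, 0, 0, 0, 0],
)

```text
time: 29.18
tcp_pos: [601.2, 88.7, 21.6]
orientation: [-3.142, 0.0, 3.086]
force: [-0.4, -0.2, -0.7]
opening: 0.285
gripper_force: 0.1
```

>>> drive_tool(
  increments=[-1.5, 0, 0, 0, -1.5, 0, 0, 0, 0, 0, 0, 0],
)

```text
time: 29.55
tcp_pos: [603.8, 88.6, 21.5]
orientation: [3.142, -0.0, 3.086]
force: [-2.4, 0.7, 0.0]
opening: 0.285
gripper_force: 0.9
```

>>> drive_tool(
  increments=[-1.5, 0, 0, 0, -1.5, 0, 0, 0, 0, 0, 0, 0],
)

```text
time: 29.92
tcp_pos: [606.7, 88.4, 21.3]
orientation: [3.142, -0.001, 3.086]
force: [-3.5, -0.0, 0.7]
opening: 0.281
gripper_force: 1.7
```

>>> drive_tool(
  increments=[-1.5, 0, 0, 0, -1.5, 0, 0, 0, 0, 0, 0, 0],
)

```text
time: 30.3
tcp_pos: [610.1, 88.2, 21.4]
orientation: [3.142, 0.0, 3.086]
force: [-2.9, 0.2, -1.1]
opening: 0.28
gripper_force: 1.5
```

>>> drive_tool(
  increments=[-1, 0, 0, 0, -1, 0, 0, 0, 0, 0, 0, 0],
)

```text
time: 30.68
tcp_pos: [612.2, 88.1, 21.6]
orientation: [3.142, 0.0, 3.086]
force: [-2.4, 0.3, -1.2]
opening: 0.279
gripper_force: 1.3
```

>>> drive_tool(
  increments=[-1, 0, 0, 0, -1, 0, 0, 0, 0, 0, 0, 0],
)

```text
time: 31.05
tcp_pos: [613.8, 88.0, 21.5]
orientation: [3.142, -0.0, 3.086]
force: [-4.3, -0.1, -0.9]
opening: 0.283
gripper_force: 1.9
```

>>> drive_tool(
  increments=[-1, 0, 0, 0, -1, 0, 0, 0, 0, 0, 0, 0],
)

```text
time: 31.42
tcp_pos: [615.9, 87.9, 21.5]
orientation: [3.142, -0.0, 3.086]
force: [-5.3, 0.1, -1.3]
opening: 0.281
gripper_force: 2.2
```

>>> drive_tool(
  increments=[-1, 0, 0, 0, 0, 0, 0, 0],
)

```text
time: 31.68
tcp_pos: [617.0, 87.8, 21.5]
orientation: [-3.142, -0.0, 3.086]
force: [-4.0, -0.3, -1.3]
opening: 0.283
gripper_force: 2.3
```

>>> drive_tool(
  increments=[-1, 0, 0, 0, 0, 0, 0, 0],
)

```text
time: 31.92
tcp_pos: [617.6, 87.9, 21.4]
orientation: [3.142, -0.001, 3.086]
force: [-5.3, 0.2, -1.0]
opening: 0.28
gripper_force: 2.8
```

>>> drive_tool(
  increments=[-1, 0, 0, 0, 0, 0, 0, 0],
)

```text
time: 32.17
tcp_pos: [617.7, 87.9, 21.4]
orientation: [-3.142, -0.003, 3.086]
force: [-9.0, 0.6, 3.6]
opening: 0.282
gripper_force: 4.6
```

>>> drive_tool(
  increments=[4, 0, 0, 0, 20, 0, 0, 0, 50, 0, 0, 0, 55, 0, -20, 0, 0, 0, 0, 0],
)

```text
time: 32.8
tcp_pos: [488.1, 95.3, 42.5]
orientation: [-3.142, 0.001, 3.087]
force: [1.2, 0.2, 0.0]
opening: 0.281
gripper_force: 0.0
```

```bash
cat >> look.py <<'E'
for n,lo,hi in(('blue',105,130),('amber',14,28),('green',50,80)):
    m=cv2.inRange(hsv,(lo,120,80),(hi,255,255));ys,xs=np.nonzero(m)
    q=(ray(d,np.c_[xs,ys],36)[:,:2]-M[n])@np.c_[u,v];q=q[(abs(q[:,1])<40)&(q[:,0]>-60)&(q[:,0]<100)]
    print(n,len(q),'disc near edge x',np.percentile(q[:,0],2).round(1),'y span',q[:,1].min().round(1),q[:,1].max().round(1))
E
python3 look.py
```

```text
32.8 z 42.5 yaw 176.9 F [1.2 0.2 0. ]
blue tool [-96.2   1.1] disc [81.5 -1.8] px 99.0
amber tool [-96.2 127.1] disc [80.3  0.4] px 133.0
green tool [-96.2 253.1] disc [77.7 -0.1] px 188.0
blue 99 disc near edge x 67.9 y span -25.1 22.3
amber 164 disc near edge x 29.8 y span -24.4 38.6
green 188 disc near edge x 62.8 y span -24.3 25.0
```

All three cassettes are latched: blue's centre is about 92 mm in and green's about 87 mm, and amber has not moved since its check.

```bash
python3 -c "
from workcell import *
print(close_job())"
```

```text
the job is handed in; nothing more can be done
None
```

I pushed all three cassettes to their stops in order 1, 2, 3 and let each go; the camera measurements show each holding at its latched depth. The job is handed in, but it returned no verdict.

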